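# Book a parts box out of the luthier's store

### The arm

A 6-joint arm with a two-finger parallel gripper is mounted at the origin on the work surface. World frame = base frame: x ahead of the robot, y to its left, z up, the work surface at z = 0. Lengths are in m, angles in degrees, forces in N, time in s.
With the tool pointing down it reaches from about 0.3 to 0.75 m from the base axis. Payload 8.5 kg.
Tool frame: the origin (TCP) lies on the centre line of the jaws, within the pads' length; the fingertips stand 19 mm ahead of it and the grasp point (between the pads) is the TCP; z points along the fingers, x is the direction in which the jaws open and shut, and the axes are right-handed (so a half turn about z gives the same grasp; the last joint's range is limited). The gripper opens to 85 mm and grips with 20 to 120 N. Pads are 22 mm wide; open, the fingers measure 114 mm over their backs; the gripper's body (76 mm by 85 mm) begins 54 mm behind the grasp point. The pads swing forward as they close: fully open they stand 13 mm farther back than shut.
Start: joints at [-77.653, 21.807, 74.336, -0, 83.858, -12.336], TCP at [0.23, -0.5, 0.25] pointing down, gripper open.
Joint ranges: [-178.18, 178.18], [-50.72, 133.34], [12.68, 142.11], [-81.47, 261.47], [9.98, 163.14], [-165.26, 165.26]. Speed limits (degrees/s): [136.94, 136.94, 180, 180, 180, 180].

### API

Orientations are given as a 3x3 rotation matrix whose columns are the frame's x, y, z axes.
In Python, from rig import env, cams, order gives the robot as it stands.
- The arm moves only by the tool step_arm, never from a script. Its argument "steps" is a list of rows, each an object with "xyz": the shift along the tool's x, y, z normalised to -1 to 1, where 1 is 0.04 m, a list of three; "turn": the turn, a rotation vector about the tool's x, y, z normalised to -1 to 1, where 1 is 0.08 rad, a list of three; "gripper": the gripper command: -1 is shut, 1 is fully open, values between are in proportion. A call has 1 to 20 rows; each row shifts and turns the commanded pose from where the row before left it, along the tool's axes as they then stand; what a row does not reach is not made up. A row lasts 1/12 s, in which the tool goes at most 41.7 mm and 7.16 degrees, less where a joint would pass 70% of its speed; a pose out of reach is approached as far as the arm can. A call with a number of a shift or a turn outside -1 to 1 is refused whole. A call with a gripper value outside its range is refused whole. The fingers move at their own pace and stop on an object; "squeeze" is the grip in N (left out, the last holds). Time passes only in rows, so rows that do not move let the fingers close. It gives the time, the measured TCP pose, the force and the opening at its end, in the units of the state.
- env.observe(): the state, without advancing time (a new reading comes with each control period).
- cams.get_image(name): name is "scene" or "top"; returns (picture, depth): 400x640x3 uint8, red, green, blue; 400x640 float32, m along the optical axis (not along the pixel's ray), 0 where there is no reading.
- cams.camera_info(name): a dict with "fx", "fy", "cx", "cy" (pixels), "k1" (the pictures are not rectified: a ray, as slopes to the right and down, at radius r is drawn at 1 + k1 r^2 times it, then the intrinsics apply), "extrinsics" (4x4, takes a point from camera to world coordinates). Camera axes: x right, y down, z forward; pixel columns grow to the right and rows downward; lengths in m; the calibration is good to about 2 mm. A picture is of the moment at which its call begins. camera_info takes no time and is no camera call.
- order.close_job(): hands the job in, once; it reports no verdict.
The state is a dict: "time_s": time; "q": joint angles; "qvel": joint speeds; "joint_efforts": joint torques, N m; "position": TCP position; "tool_rot": TCP orientation; "ft_force": force on the tool from outside, world axes, zero at the start; "wrist_torque": the same for the moment, N m; "grip_width": finger opening in m.
Only numpy, scipy, OpenCV 4.12 (cv2) and the standard library are available. Lean on these libraries where they do the work, as an engineer would, in place of code of your own. Each camera call takes 0.05 s, during which the arm holds its last target. There are 200 camera calls.

### The job

Book out the broader of the two slope-fronted plywood parts boxes: take the hand scanner from its cradle, aim its window squarely at the middle of the barcode label on that box from about 8 cm away, and hold it still there for a good second. Then put the scanner back in its cradle the way it was, set the box gently down flat and upright in the middle of the empty tray, and last press the desk bell's plunger right down to its stop and let go. Do not drop the scanner or the box, and leave all the other things where they stand.

Things in the scene. Friction and masses are not known exactly. Their poses are not given: they have to be found in the camera images.
- scanner: White hand scanner, 220 g: level handle 157 long (x -95 to +62), 30 wide (y), 26 high; head (54 in y, 22 thick, 52 long) bent 50 degrees down at the +x end. Origin: on the handle's underside, below its balance point; x to the head, z up. In the cradle its underside is 52 above the table, the head hangs to 16. Grip the handle across y at the origin, between the saddles.
- window (a point): Centre of the scanner's glass window at the end of its head, at (93.4, 0, -26.8) in the scanner's frame; its z axis is the aiming direction, (0.643, 0, -0.766) in the scanner's frame.
- spot (a point): The point 80 in front of the window along its aiming direction, fixed to the scanner, at (144.9, 0, -88.1) in the scanner's frame.
- cradle: Scanner's cradle, fixed: dark steel foot 150 x 75 x 10 (x -92 to +58), two plywood saddles, 12 thick, at x = -70 and x = +36, seats 52 above the table; cheeks beside each seat, 48 apart at the seat, flare out, up to 71 above the table. Origin: on the table, 52 straight below the scanner's origin when it lies at home; x as the scanner's x there, z up.
- broad_box: The broader parts box, plywood, loose, about 260 g: 110 deep (x), 60 wide (y), 80 high, closed; front (-x) edge 30 high, then the front slopes up at 40 degrees to the flat top (80 high, x +5 to +55). White label with black bars on the slope. Origin: centre of the underside, z up. Can be gripped across y at about x = +15.
- label (a point): Centre of the label (48 wide in y, 36 up the slope) on the broad box, at (-25, 0, 55) in the box's frame; z is the outward normal of the sloping face, (-0.643, 0, 0.766) in the box's frame; x points up the slope, y as the box's y.
- slim_box: The slimmer parts box, same shape and label style but only 38 wide. Stays where it is. Origin: centre of the underside.
- tray: Low open wooden tray, fixed, empty: outside 162 (x) by 192 (y) by 28 high, walls and floor 6 thick. Origin: centre of the underside, on the table; z up.
- bell: Steel desk bell, fixed: domed, 84 across, dome 52 high, with a plunger on top. Origin: centre of the underside.
- plunger_top (a point): Top centre of the bell's plunger head, a steel button 20 across, 69 above the table when up. It moves with the plunger.
- plunger (a joint): How far the bell's plunger is pressed, in m: 0 up, 0.008 at its stop. A spring of about 1 N at the top and 6 N at the stop returns it.
- jar: Bystander, loose: amber glass jar with a lid, 68 across, 90 high. Origin: underside.
- plane: Bystander, loose: small metal hand plane, 150 x 48, about 50 high. Origin: underside.
- tape: Bystander, loose: roll of masking tape lying flat, 96 across, 25 high. Origin: underside.
- offcut: Bystander, loose: wood offcut 130 x 55 x 22. Origin: underside.
- screwdriver: Bystander, loose: screwdriver lying flat on the bench. Origin: about its middle.
- mug: Bystander, loose: white mug 76 across, 92 high. Origin: underside.
Mind the look-alikes: they are no part of the job. Leave any purple or yellow look-alike of the broad_box alone.

How it is judged (in metres and radians):
On the way, in this order (a step that is already met when the one before it is completed fails the run):
1. the held scanner is aimed squarely at the middle of the broad box's label from about 8 cm and held still for a second (contact force between the fingers and scanner above 0.5 N and z of window in the frame of label between 0.045 and 0.125 m and x of spot in the frame of label between -0.018 and 0.018 m and y of spot in the frame of label between -0.018 and 0.018 m and angle between the z axis of window and the z axis of label, either way round below 0.25 rad and linear speed of scanner below 0.03 m/s and angular speed of scanner below 0.2 rad/s), for 1 s.
2. the scanner lies back in its cradle as before, let go (x of scanner in the frame of cradle between -0.02 and 0.02 m and y of scanner in the frame of cradle between -0.012 and 0.012 m and z of scanner in the frame of cradle between 0.044 and 0.058 m and x of window in the frame of cradle above 0.05 m and angle between scanner's own z axis and vertical below 0.1 rad and contact force between the fingers and scanner below 0.05 N and linear speed of scanner below 0.02 m/s and angular speed of scanner below 0.2 rad/s), for 0.2 s.
3. the broad box stands flat and upright in the tray, let go (horizontal distance between broad_box and tray below 0.075 m and z of broad_box in the frame of tray between 0.002 and 0.011 m and angle between broad_box's own z axis and vertical below 0.08 rad and contact force between the fingers and broad_box below 0.05 N and linear speed of broad_box below 0.02 m/s and angular speed of broad_box below 0.2 rad/s), for 0.2 s.
4. the bell's plunger is pressed down to its stop (value of joint plunger above 0.0068 m), for 0.05 s.
At the end, for the whole second after the job is handed in: The scanner lies seated in its cradle, head at the same end, within 20 mm lengthwise and 12 mm sideways of home; the broad box stands flat and upright on the tray's floor, its centre within 75 mm of the tray's; the plunger is up again; scanner and box are let go and at rest (all of step 2 and all of step 3 and value of joint plunger below 0.002 m); the robot touches nothing.
It fails at once if a bystander is moved more than 3 cm (distance of any of slim_box, jar, plane, tape, offcut, screwdriver, mug from where it was at the start of the episode above 0.03 m).
It fails at once if a bystander is tipped over (angle between any of slim_box, jar, plane, tape, offcut, mug's own z axis and vertical above 0.5 rad).
It fails at once if the scanner is dropped (contact force between the fingers and scanner below 0.05 N and linear speed of scanner above 0.7 m/s).
It fails at once if the broad box is dropped (contact force between the fingers and broad_box below 0.05 N and linear speed of broad_box above 0.7 m/s).
It also fails if it takes over 72 s, if anything falls off the work surface, if the arm or the gripper's body presses on something with over 40 N, if the wrist force passes 120 N, or if a joint passes its speed limit or range.

## Working session

There is one attempt and no reset: what is moved stays moved. The work goes in short steps, Python scripts to look and compute and a tool call to move; the robot and the scene stay as the last step left them, time stands still between calls to the robot, and variables do not carry over. Pictures are saved under pics/ and viewed, about 8 in all and at most 12, crops included, and the job is handed in when it is done.

Besides the shell and the picture viewer there is one more tool, called after "Emit:" by a JSON object that holds its "fn" and its "kwargs", one argument or row to a line. step_arm: Moves the arm, as the interface text tells. Scaled input: -1 to 1 covers 0.04 m each way for a shift and 0.08 rad each way for a turn. Its arguments: {"type":"object","properties":{"steps":{"type":"array"},"squeeze":{"type":"number"}},"required":["steps"]}

```bash
ls; mkdir -p pics
cat > h.py <<'E'
import numpy as np, cv2, json
from rig import env, cams, order
def shot(n):
    im,d=cams.get_image(n); np.savez(f'pics/{n}.npz',im=im,d=d)
    cv2.imwrite(f'pics/{n}_{env.observe()["time_s"]:.2f}.png',im[:,:,::-1]); return im,d
def load(n):
    f=np.load(f'pics/{n}.npz'); return f['im'],f['d']
def cloud(n,d):
    c=cams.camera_info(n); v,u=np.mgrid[:d.shape[0],:d.shape[1]]
    K=np.array([[c['fx'],0,c['cx']],[0,c['fy'],c['cy']],[0,0,1.]])
    p=cv2.undistortPoints(np.stack([u,v],-1).reshape(-1,1,2).astype(float),K,np.array([c['k1'],0,0,0.])).reshape(*d.shape,2)
    P=np.concatenate([p*d[...,None],d[...,None]],-1); E=np.array(c['extrinsics'])
    return P@E[:3,:3].T+E[:3,3]
E
python3 - <<'E'
from h import *
for n in('scene','top'):
    shot(n); c=cams.camera_info(n); print(n,np.round(c['extrinsics'],3).tolist(),c['fx'],c['k1'])
print(env.observe())
E
ls pics
```

```text
pics
scene [[-0.82, 0.357, -0.447, 1.095], [0.572, 0.482, -0.664, 0.783], [-0.022, -0.8, -0.599, 0.796], [0.0, 0.0, 0.0, 1.0]] 388.11089708924993 -0.023888533734928823
top [[0.021, -0.996, 0.091, 0.407], [-1.0, -0.021, -0.006, -0.048], [0.008, -0.091, -0.996, 1.408], [0.0, 0.0, 0.0, 1.0]] 491.2394179952596 -0.11405587449799942
{'time_s': 0.1, 'q': array([-7.76529922e+01,  2.18393412e+01,  7.43767808e+01, -5.73802575e-04,
        8.38574597e+01, -1.23366178e+01]), 'qvel': array([-0.02611041, -0.09946446, -0.17460954, -0.07757952,  0.02155095,
       -0.03458507]), 'joint_efforts': array([ 3.03298795e-03, -4.49221623e+01, -2.31655455e+01, -1.98229800e-04,
        3.63080188e-03, -4.30269222e-05]), 'position': array([ 0.22962534, -0.49953527,  0.24977414]), 'tool_rot': array([[ 4.17608218e-01, -9.08627149e-01, -2.84339105e-04],
       [-9.08626324e-01, -4.17608231e-01,  1.25240995e-03],
       [-1.25671604e-03, -2.64658692e-04, -9.99999175e-01]]), 'ft_force': array([ 0.64809295, -1.05883116,  0.44588411]), 'wrist_torque': array([-0.0293778 ,  0.06443391, -0.05314583]), 'grip_width': 0.08536784195558984}
scene.npz
scene_0.05.png
top.npz
top_0.10.png
```

View pics/top_0.10.png

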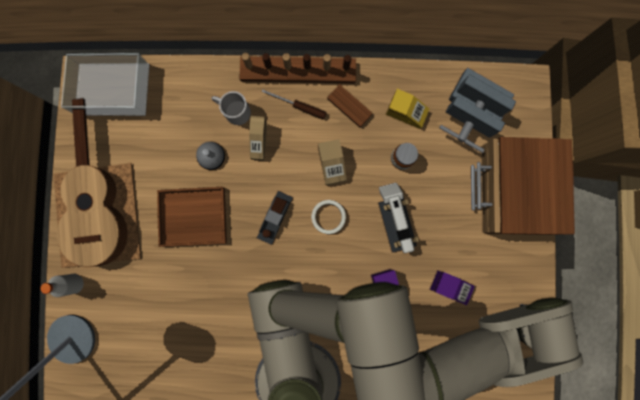

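View pics/scene_0.05.png

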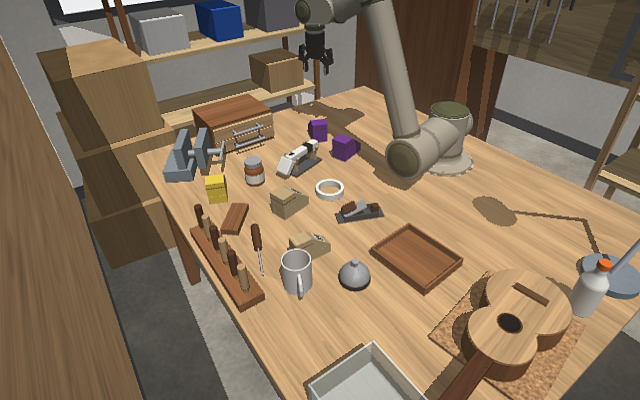

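Top view: the candidates for the broad box are the plywood box at (332,163), the slimmer plywood box at (258,137), a yellow one at (410,108), and purple ones at (452,287) and (386,278). I choose (332,163). The scanner in its cradle is at (398,220), the tray at (194,217) and the bell at (210,155). Next, a close crop and measurements.

Run:
```python
from h import *
im,d=load('top'); P=cloud('top',d)
a=im[120:270,230:430,::-1]; cv2.imwrite('pics/crop1.png',cv2.resize(a,None,fx=4,fy=4,interpolation=cv2.INTER_CUBIC))
np.save('pics/Ptop.npy',P)
def region(u0,u1,v0,v1,zlo,zhi):
    Q=P[v0:v1,u0:u1].reshape(-1,3); return Q[(Q[:,2]>zlo)&(Q[:,2]<zhi)]
def rect(nm,Q):
    r=cv2.minAreaRect((Q[:,:2]*1000).astype(np.float32)); print(nm,len(Q),np.round(Q.mean(0),4),r)
rect('table',region(280,300,230,250,-.05,.05))
rect('box all',region(310,355,130,195,.02,.1)); rect('box top',region(310,355,130,195,.073,.09))
rect('scanner handle',region(370,425,175,260,.068,.1)); rect('scan all',region(370,425,175,260,.02,.1)); 
rect('tray',region(150,235,175,255,.018,.05))
rect('bell',region(190,230,135,175,.01,.1)); rect('plunger',region(190,230,135,175,.06,.1))
for nm,b in dict(tape=(305,352,195,240),plane=(250,300,185,250),jar=(388,424,138,175),slim=(245,270,112,165)).items(): rect(nm,region(*b,.012,.12))
```

```text
table 399 [ 4.009e-01  3.160e-02 -4.000e-04] ((400.9822692871094, 31.826210021972656), (54.3626708984375, 55.05465316772461), 1.3341331481933594)
box all 936 [ 0.6187 -0.0846  0.0647] ((619.7112426757812, -85.01808166503906), (111.3697509765625, 60.65583801269531), 12.730626106262207)
box top 457 [ 0.6447 -0.0794  0.0787] ((642.8690795898438, -79.85337829589844), (63.490806579589844, 60.4052619934082), 12.318766593933105)
scanner handle 738 [ 0.4542 -0.2723  0.0764] ((455.9352722167969, -274.2886962890625), (170.18856811523438, 67.52826690673828), 14.923699378967285)
scan all 1083 [ 0.4717 -0.2667  0.0693] ((468.214599609375, -270.7784423828125), (195.93197631835938, 68.43917083740234), 15.486143112182617)
tray 602 [0.4615 0.3161 0.0263] ((459.72576904296875, 313.6101989746094), (163.38946533203125, 193.71853637695312), 4.247857570648193)
bell 599 [0.6352 0.2628 0.0374] ((637.3114624023438, 266.4325256347656), (79.74415588378906, 75.83112335205078), 23.605690002441406)
plunger 34 [0.6395 0.2679 0.0676] ((640.5316162109375, 268.0472106933594), (17.580150604248047, 15.04432487487793), 5.750260353088379)
tape 350 [ 0.4683 -0.0783  0.024 ] ((467.5213928222656, -77.43394470214844), (91.77112579345703, 93.9501724243164), 46.37908935546875)
plane 528 [0.4701 0.0715 0.0374] ((463.6853942871094, 75.81661987304688), (49.37395477294922, 122.70951080322266), 67.42161560058594)
jar 564 [ 0.6371 -0.2807  0.0765] ((640.4638061523438, -283.6750183105469), (65.18777465820312, 63.63603591918945), 83.09976196289062)
slim 715 [0.6869 0.1278 0.0603] ((697.066650390625, 138.7194366455078), (62.3184814453125, 138.41705322265625), 89.03324890136719)
```

View pics/crop1.png

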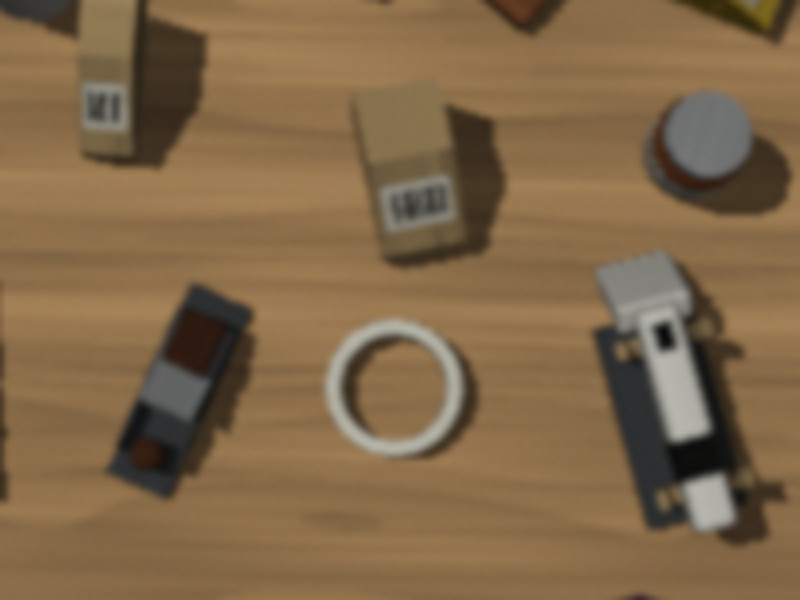

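Crop: the broad box at (410,170) in the crop has a wide label facing the robot (-x). It differs from the slim one at (110,80), so the choice holds. The scanner's head is at crop (645,285) pointing to +x. Next I fit the scanner and box axes.

```bash
cat >> h.py <<'E'
def yawfit(Q):  # principal axis
    vx,vy,x,y=cv2.fitLine(Q[:,:2].astype(np.float32),cv2.DIST_HUBER,0,1e-4,1e-4).ravel()
    a=np.degrees(np.arctan2(vy,vx)); return (a+90)%180-90,np.array([x,y])
def plan(xy=None,z=None,yaw=None):
    "yaw: of object x; tool x to be object's -y. Prints turn units and shift units (after the turn)"
    s=env.observe(); R=s['tool_rot']; p=s['position']
    cur=np.degrees(np.arctan2(R[1,0],R[0,0])); t=0
    if yaw is not None:
        t=(yaw-90-cur+90)%180-90
        R=cv2.Rodrigues(np.radians([0,0,t]))[0]@R
    g=np.array([*(p[:2] if xy is None else xy),p[2] if z is None else z])
    print('t=%.2f at'%s['time_s'],np.round(p,4),'yaw+90 %.2f'%(cur+90),'down',np.round(R[2],4),'TURNz',round(-np.radians(t)/.08,3),'SHIFT',np.round(R.T@(g-p)/.04,3),'w',round(s['grip_width'],4))
E
python3 - <<'E'
from h import *
P=np.load('pics/Ptop.npy'); im,_=load('top')
w=im.astype(int)
Q=P[175:260,370:425].reshape(-1,3); C=w[175:260,370:425].reshape(-1,3)
m=(Q[:,2]>.0745)&(Q[:,2]<.082); H=Q[m]
a,c=yawfit(H)
for _ in range(3):
    u=np.array([np.cos(np.radians(a)),np.sin(np.radians(a))]);n=np.array([-u[1],u[0]])
    k=abs((H[:,:2]-c)@n)<.017; a,c=yawfit(H[k])
u=np.array([np.cos(np.radians(a)),np.sin(np.radians(a))]);n=np.array([-u[1],u[0]])
s=(H[k][:,:2]-c)@u; l=(H[k][:,:2]-c)@n
print('yaw',a,'c',c,'s',np.percentile(s,[0,1,99,100]),'lat',np.percentile(l,[1,99]),'z',H[k][:,2].mean())
# whole width profile / foot
A=(Q[:,:2]-c)@np.stack([u,n],1)
for lo,hi in((.006,.016),(.06,.073)):
    q=A[(Q[:,2]>lo)&(Q[:,2]<hi)]; print(lo,len(q),np.percentile(q,[1,99],axis=0).round(4).tolist())
end=s.min(); print('origin via rear', c+u*(s.min()+.095)+n*np.mean(np.percentile(l,[1,99])))
print('origin via foot',c+u*(np.percentile(A[(Q[:,2]>.006)&(Q[:,2]<.016)][:,0],[1])[0]+.092))
plan()
E
```

```text
yaw 15.913811 c [ 0.44848794 -0.27407512] s [-0.07749168 -0.07476756  0.08170203  0.08505229] lat [-0.01478067  0.01460505] z 0.0778338777000718
0.006 559 [[-0.0721, -0.0648], [0.125, 0.0561]]
0.06 251 [[-0.0761, -0.0342], [0.095, 0.0305]]
origin via rear [ 0.46534933 -0.26935894]
origin via foot [ 0.46759963 -0.26862603]
t=0.10 at [ 0.2296 -0.4995  0.2498] yaw+90 24.68 down [-1.3e-03 -3.0e-04 -1.0e+00] TURNz -0.0 SHIFT [0. 0. 0.] w 0.0854
```

```bash
python3 -c "
from h import *
plan((.466,-.269),.065,15.5)"
```

```text
t=0.10 at [ 0.2296 -0.4995  0.2498] yaw+90 24.68 down [-1.3e-03 -3.0e-04 -1.0e+00] TURNz 2.004 SHIFT [-3.969 -7.233  4.626] w 0.0854
```

Emit:
{"fn": "step_arm", "kwargs": {
  "steps": [
    {"xyz":[0,0,0],"turn":[0,0,0.67],"gripper":1},
    {"xyz":[0,0,0],"turn":[0,0,0.67],"gripper":1},
    {"xyz":[0,0,0],"turn":[0,0,0.66],"gripper":1},
    {"xyz":[-0.36,-0.66,0.13],"turn":[0,0,0],"gripper":1},
    {"xyz":[-0.36,-0.66,0.13],"turn":[0,0,0],"gripper":1},
    {"xyz":[-0.36,-0.66,0.13],"turn":[0,0,0],"gripper":1},
    {"xyz":[-0.36,-0.66,0.13],"turn":[0,0,0],"gripper":1},
    {"xyz":[-0.36,-0.66,0.13],"turn":[0,0,0],"gripper":1},
    {"xyz":[-0.36,-0.66,0.13],"turn":[0,0,0],"gripper":1},
    {"xyz":[-0.36,-0.66,0.13],"turn":[0,0,0],"gripper":1},
    {"xyz":[-0.36,-0.66,0.13],"turn":[0,0,0],"gripper":1},
    {"xyz":[-0.36,-0.66,0.13],"turn":[0,0,0],"gripper":1},
    {"xyz":[-0.36,-0.66,0.13],"turn":[0,0,0],"gripper":1},
    {"xyz":[-0.36,-0.66,0.13],"turn":[0,0,0],"gripper":1},
    {"xyz":[0,0,0],"turn":[0,0,0],"gripper":1},
    {"xyz":[0,0,0],"turn":[0,0,0],"gripper":1}
  ]
}}

```text
time_s: 1.43
position: [0.4676, -0.2683, 0.1925]
tool_rot: [[0.27, -0.963, -0.001], [-0.963, -0.27, 0.001], [-0.001, 0.001, -1.0]]
ft_force: [-0.9, -0.1, -0.1]
grip_width: 0.0855
```

Run:
```python
from h import *
plan((.466,-.269),.065,15.5)
im,d=shot('scene'); P=cloud('scene',d); np.save('pics/Pscene.npy',P)
cv2.imwrite('pics/crop2.png',cv2.resize(im[100:220,220:370,::-1],None,fx=5,fy=5,interpolation=cv2.INTER_CUBIC))
plan((.466,-.269),.065,15.5)
```

```text
t=1.43 at [ 0.4676 -0.2683  0.1925] yaw+90 15.67 down [-1.e-03  8.e-04 -1.e+00] TURNz 0.036 SHIFT [0.009 0.041 3.189] w 0.0855
t=1.48 at [ 0.4671 -0.2692  0.1929] yaw+90 15.57 down [-4.e-04  6.e-04 -1.e+00] TURNz 0.016 SHIFT [-0.011  0.023  3.196] w 0.0852
```

View pics/crop2.png

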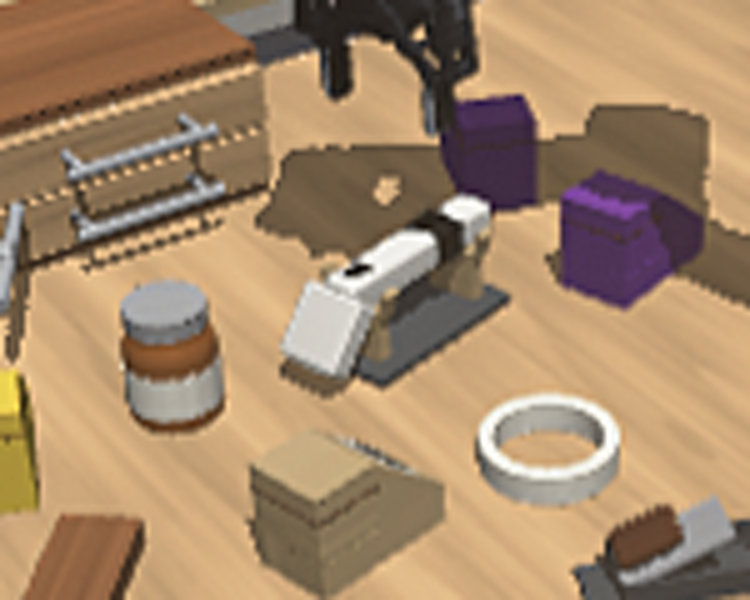

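Crop: the scanner lies at (390,270) with its head towards the lower left (+x), and the gripper hangs above it. Descend and grip.

Emit:
{"fn": "step_arm", "kwargs": {
  "squeeze": 50,
  "steps": [
    {"xyz":[0,0,0.65],"turn":[0,0,0],"gripper":1},
    {"xyz":[0,0,0.65],"turn":[0,0,0],"gripper":1},
    {"xyz":[0,0,0.65],"turn":[0,0,0],"gripper":1},
    {"xyz":[0,0,0.65],"turn":[0,0,0],"gripper":1},
    {"xyz":[0,0.02,0.6],"turn":[0,0,0],"gripper":1},
    {"xyz":[0,0,0],"turn":[0,0,0],"gripper":1},
    {"xyz":[0,0,0],"turn":[0,0,0],"gripper":-1},
    {"xyz":[0,0,0],"turn":[0,0,0],"gripper":-1},
    {"xyz":[0,0,0],"turn":[0,0,0],"gripper":-1},
    {"xyz":[0,0,0],"turn":[0,0,0],"gripper":-1},
    {"xyz":[0,0,0],"turn":[0,0,0],"gripper":-1},
    {"xyz":[0,0,0],"turn":[0,0,0],"gripper":-1},
    {"xyz":[0,0,0],"turn":[0,0,0],"gripper":-1},
    {"xyz":[0,0,0],"turn":[0,0,0],"gripper":-1}
  ]
}}

```text
time_s: 2.65
position: [0.4668, -0.2701, 0.0665]
tool_rot: [[0.268, -0.963, 0.002], [-0.963, -0.268, -0.002], [0.002, -0.001, -1.0]]
ft_force: [-1.0, 0.0, 7.0]
grip_width: 0.0296
```

Run:
```python
from h import *
plan((.454,-.122),.153,12.5); print(env.observe()['ft_force'])
```

```text
t=2.65 at [ 0.4668 -0.2701  0.0665] yaw+90 15.53 down [ 0.0024 -0.0012 -1.    ] TURNz 0.661 SHIFT [-3.68  -0.492 -2.17 ] w 0.0296
[-1.02295303e+00  3.00563946e-04  6.95805962e+00]
```

Emit:
{"fn": "step_arm", "kwargs": {
  "steps": [
    {"xyz":[0,0,-0.25],"turn":[0,0,0],"gripper":-1},
    {"xyz":[0,0,-0.4],"turn":[0,0,0],"gripper":-1},
    {"xyz":[0,0,-0.5],"turn":[0,0,0],"gripper":-1},
    {"xyz":[0,0,-0.5],"turn":[0,0,0],"gripper":-1},
    {"xyz":[0,0,-0.5],"turn":[0,0,0],"gripper":-1},
    {"xyz":[0,0,-0.15],"turn":[0,0,0.33],"gripper":-1},
    {"xyz":[0,0,0],"turn":[0,0,0.33],"gripper":-1},
    {"xyz":[-0.3,-0.04,0],"turn":[0,0,0],"gripper":-1},
    {"xyz":[-0.5,-0.07,0],"turn":[0,0,0],"gripper":-1},
    {"xyz":[-0.5,-0.07,0],"turn":[0,0,0],"gripper":-1},
    {"xyz":[-0.5,-0.07,0],"turn":[0,0,0],"gripper":-1},
    {"xyz":[-0.5,-0.07,0],"turn":[0,0,0],"gripper":-1},
    {"xyz":[-0.5,-0.07,0],"turn":[0,0,0],"gripper":-1},
    {"xyz":[-0.5,-0.06,0],"turn":[0,0,0],"gripper":-1},
    {"xyz":[-0.3,-0.04,0],"turn":[0,0,0],"gripper":-1},
    {"xyz":[-0.08,0,0],"turn":[0,0,0],"gripper":-1},
    {"xyz":[0,0,0],"turn":[0,0,0],"gripper":-1}
  ]
}}

```text
time_s: 4.07
position: [0.4535, -0.1209, 0.1573]
tool_rot: [[0.218, -0.976, -0.0], [-0.976, -0.218, -0.0], [0.0, 0.0, -1.0]]
ft_force: [0.2, -0.4, -2.6]
grip_width: 0.0291
```

Run:
```python
from h import *
plan((.454,-.122),.1575,12.5); 
im,d=shot('scene'); P=cloud('scene',d); np.save('pics/Pscene.npy',P)
cv2.imwrite('pics/crop3.png',cv2.resize(im[100:230,230:380,::-1],None,fx=4,fy=4,interpolation=cv2.INTER_CUBIC))
im,d=shot('top')
cv2.imwrite('pics/crop4.png',cv2.resize(im[120:270,250:400,::-1],None,fx=4,fy=4,interpolation=cv2.INTER_CUBIC))
a=cv2.imread('pics/crop3.png');b=cv2.imread('pics/crop4.png')
cv2.imwrite('pics/c34.png',cv2.resize(np.hstack([a,b[:a.shape[0]]]),None,fx=.66,fy=.66,interpolation=cv2.INTER_AREA))
```

```text
t=4.07 at [ 0.4535 -0.1209  0.1573] yaw+90 12.59 down [ 0.e+00  1.e-04 -1.e+00] TURNz 0.02 SHIFT [ 0.029 -0.007 -0.005] w 0.0291
```

View pics/c34.png

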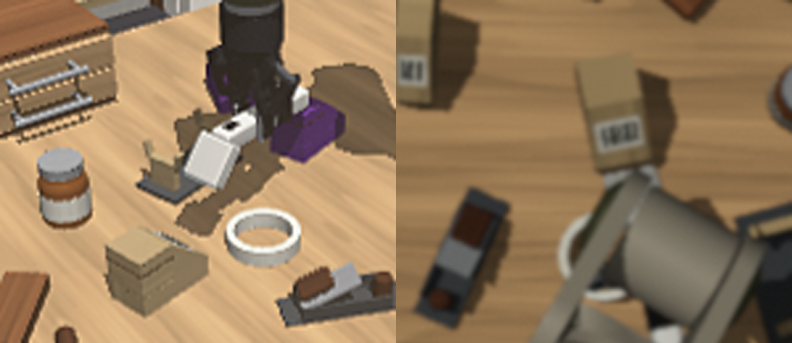

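Left: the scanner is held level with its head at (213,160), above and before the box (155,270). Right: the head is just in front of the label (620,135). I check the pitch from the head's face and re-check the box pose from the new view.

Run:
```python
from h import *
im,_=load('scene'); P=np.load('pics/Pscene.npy')
s=env.observe(); R=s['tool_rot']; p=s['position']
S=np.stack([-R[:,1],-R[:,0],[0,0,1]],1); o=p-np.array([0,0,.0145])
Q=P[130:185,290:350].reshape(-1,3); C=im[130:185,290:350].reshape(-1,3).astype(int)
L=(Q-o)@S
m=(C.min(1)>95)&(C.max(1)-C.min(1)<40)&(L[:,0]>.03)&(L[:,0]<.11)&(abs(L[:,1])<.035)
h=L[m]; print(len(h),h.min(0).round(4),h.max(0).round(4))
n0=np.array([.766,0,.643]); a0=np.array([.643,0,-.766])
k=h[h[:,0]>.066]
# Expected face: head top face normal n0
for _ in range(4):
    c=k.mean(0); n=np.linalg.svd(k-c)[2][2]; n*=np.sign(n@n0); k=k[abs((k-c)@n)<.003]
w=np.array([.0934,0,-.0268])
print(len(k),'n',n.round(3),'deg off',np.degrees(np.arccos(n@n0)),'dist face-window',(c-w)@n, 'y range',np.percentile(k[:,1],[2,98]),'along',np.percentile((k-w)@a0,[1,99]))
# box recheck from scene
b=np.array([.6197,-.085,0]); y=np.radians(12.5); B=np.array([[np.cos(y),-np.sin(y),0],[np.sin(y),np.cos(y),0],[0,0,1]])
q=((P.reshape(-1,3)-b)@B); t=q[(abs(q[:,0])<.09)&(abs(q[:,1])<.06)&(q[:,2]>.076)&(q[:,2]<.09)]
print('top in box frame x',np.percentile(t[:,0],[1,99]),'y',np.percentile(t[:,1],[1,99]))
sp=o+S@np.array([.1449,0,-.0881]); print('spot in box-label',(B.T@(sp-b)-[-.025,0,.055]).round(4))
```

```text
377 [ 0.0302 -0.0242 -0.1225] [0.1055 0.0336 0.0283]
182 n [0.776 0.065 0.628] deg off 3.7831289152038368 dist face-window 0.009974334917174702 y range [-0.02073341  0.03017325] along [-0.05261367  0.00114962]
top in box frame x [0.00624094 0.05822232] y [-0.02891615  0.03223971]
spot in box-label [-0.0001 -0.0005 -0.0004]
```

All within tolerance, so hold for 1.5 s.

Emit:
{"fn": "step_arm", "kwargs": {
  "steps": [
    {"xyz":[0,0,0],"turn":[0,0,0],"gripper":-1},
    {"xyz":[0,0,0],"turn":[0,0,0],"gripper":-1},
    {"xyz":[0,0,0],"turn":[0,0,0],"gripper":-1},
    {"xyz":[0,0,0],"turn":[0,0,0],"gripper":-1},
    {"xyz":[0,0,0],"turn":[0,0,0],"gripper":-1},
    {"xyz":[0,0,0],"turn":[0,0,0],"gripper":-1},
    {"xyz":[0,0,0],"turn":[0,0,0],"gripper":-1},
    {"xyz":[0,0,0],"turn":[0,0,0],"gripper":-1},
    {"xyz":[0,0,0],"turn":[0,0,0],"gripper":-1},
    {"xyz":[0,0,0],"turn":[0,0,0],"gripper":-1},
    {"xyz":[0,0,0],"turn":[0,0,0],"gripper":-1},
    {"xyz":[0,0,0],"turn":[0,0,0],"gripper":-1},
    {"xyz":[0,0,0],"turn":[0,0,0],"gripper":-1},
    {"xyz":[0,0,0],"turn":[0,0,0],"gripper":-1},
    {"xyz":[0,0,0],"turn":[0,0,0],"gripper":-1},
    {"xyz":[0,0,0],"turn":[0,0,0],"gripper":-1},
    {"xyz":[0,0,0],"turn":[0,0,0],"gripper":-1},
    {"xyz":[0,0,0],"turn":[0,0,0],"gripper":-1}
  ]
}}

```text
time_s: 5.67
position: [0.4536, -0.1217, 0.1571]
tool_rot: [[0.216, -0.976, -0.0], [-0.976, -0.216, 0.0], [-0.0, 0.0, -1.0]]
ft_force: [-0.7, -0.4, -2.1]
grip_width: 0.0292
```

```bash
python3 -c "
from h import *
plan((.4668,-.2701),.157,15.53)"
```

```text
t=5.67 at [ 0.4536 -0.1217  0.1571] yaw+90 12.49 down [-0.  0. -1.] TURNz -0.664 SHIFT [3.663e+00 6.760e-01 3.000e-03] w 0.0292
```

Emit:
{"fn": "step_arm", "kwargs": {
  "steps": [
    {"xyz":[0,0,0],"turn":[0,0,-0.33],"gripper":-1},
    {"xyz":[0,0,0],"turn":[0,0,-0.33],"gripper":-1},
    {"xyz":[0.3,0.05,0],"turn":[0,0,0],"gripper":-1},
    {"xyz":[0.5,0.09,0],"turn":[0,0,0],"gripper":-1},
    {"xyz":[0.5,0.09,0],"turn":[0,0,0],"gripper":-1},
    {"xyz":[0.5,0.1,0],"turn":[0,0,0],"gripper":-1},
    {"xyz":[0.5,0.1,0],"turn":[0,0,0],"gripper":-1},
    {"xyz":[0.5,0.1,0],"turn":[0,0,0],"gripper":-1},
    {"xyz":[0.5,0.09,0],"turn":[0,0,0],"gripper":-1},
    {"xyz":[0.3,0.05,0],"turn":[0,0,0],"gripper":-1},
    {"xyz":[0.06,0,0],"turn":[0,0,0],"gripper":-1},
    {"xyz":[0,0,0],"turn":[0,0,0],"gripper":-1},
    {"xyz":[0,0,0],"turn":[0,0,0],"gripper":-1}
  ]
}}

```text
time_s: 6.75
position: [0.4668, -0.2692, 0.157]
tool_rot: [[0.268, -0.964, -0.0], [-0.964, -0.268, 0.001], [-0.001, 0.0, -1.0]]
ft_force: [0.0, 0.4, -2.1]
grip_width: 0.0293
```

```bash
python3 -c "
from h import *
plan((.4668,-.2701),.067,15.53)"
```

```text
t=6.75 at [ 0.4668 -0.2692  0.157 ] yaw+90 15.52 down [-8.e-04  3.e-04 -1.e+00] TURNz -0.002 SHIFT [0.024 0.006 2.249] w 0.0293
```

Emit:
{"fn": "step_arm", "kwargs": {
  "steps": [
    {"xyz":[0.02,0,0.4],"turn":[0,0,0],"gripper":-1},
    {"xyz":[0,0,0.5],"turn":[0,0,0],"gripper":-1},
    {"xyz":[0,0,0.4],"turn":[0,0,0],"gripper":-1},
    {"xyz":[0,0,0.3],"turn":[0,0,0],"gripper":-1},
    {"xyz":[0,0,0.2],"turn":[0,0,0],"gripper":-1},
    {"xyz":[0,0,0.15],"turn":[0,0,0],"gripper":-1},
    {"xyz":[0,0,0.1],"turn":[0,0,0],"gripper":-1},
    {"xyz":[0,0,0.1],"turn":[0,0,0],"gripper":-1},
    {"xyz":[0,0,0.05],"turn":[0,0,0],"gripper":-1},
    {"xyz":[0,0,0],"turn":[0,0,0],"gripper":-1},
    {"xyz":[0,0,0],"turn":[0,0,0],"gripper":-1}
  ]
}}

```text
time_s: 7.67
position: [0.4673, -0.2708, 0.0694]
tool_rot: [[0.267, -0.964, 0.0], [-0.964, -0.267, -0.0], [0.0, -0.0, -1.0]]
ft_force: [-0.5, 0.9, -2.1]
grip_width: 0.0296
```

Emit:
{"fn": "step_arm", "kwargs": {
  "steps": [
    {"xyz":[0,0,0.03],"turn":[0,0,0],"gripper":-1},
    {"xyz":[0,0,0.03],"turn":[0,0,0],"gripper":-1},
    {"xyz":[0,0,0],"turn":[0,0,0],"gripper":-1}
  ]
}}

```text
time_s: 7.92
position: [0.4672, -0.2707, 0.0667]
tool_rot: [[0.267, -0.964, -0.0], [-0.964, -0.267, 0.0], [-0.0, 0.0, -1.0]]
ft_force: [0.0, 1.0, -2.6]
grip_width: 0.0295
```

Emit:
{"fn": "step_arm", "kwargs": {
  "steps": [
    {"xyz":[0,0,0.025],"turn":[0,0,0],"gripper":-1},
    {"xyz":[0,0,0.025],"turn":[0,0,0],"gripper":-1},
    {"xyz":[0,0,0],"turn":[0,0,0],"gripper":-1}
  ]
}}

```text
time_s: 8.17
position: [0.4672, -0.2707, 0.0665]
tool_rot: [[0.268, -0.964, 0.001], [-0.964, -0.268, -0.001], [0.001, -0.0, -1.0]]
ft_force: [-5.2, 3.9, 15.5]
grip_width: 0.0291
```

Seated (contact at the same height as when gripped). Ease off and release.

Emit:
{"fn": "step_arm", "kwargs": {
  "steps": [
    {"xyz":[0,0,-0.03],"turn":[0,0,0],"gripper":-1},
    {"xyz":[0,0,0],"turn":[0,0,0],"gripper":-0.1},
    {"xyz":[0,0,0],"turn":[0,0,0],"gripper":0.2},
    {"xyz":[0,0,0],"turn":[0,0,0],"gripper":0.6},
    {"xyz":[0,0,0],"turn":[0,0,0],"gripper":1},
    {"xyz":[0,0,0],"turn":[0,0,0],"gripper":1},
    {"xyz":[0,0,0],"turn":[0,0,0],"gripper":1},
    {"xyz":[0,0,0],"turn":[0,0,0],"gripper":1},
    {"xyz":[0,0,0],"turn":[0,0,0],"gripper":1},
    {"xyz":[0,0,-0.3],"turn":[0,0,0],"gripper":1},
    {"xyz":[0,0,-0.6],"turn":[0,0,0],"gripper":1},
    {"xyz":[0,0,-0.8],"turn":[0,0,0],"gripper":1},
    {"xyz":[0,0,-0.8],"turn":[0,0,0],"gripper":1},
    {"xyz":[0,0,-0.8],"turn":[0,0,0],"gripper":1},
    {"xyz":[0,0,0],"turn":[0,0,0],"gripper":1}
  ]
}}

```text
time_s: 9.42
position: [0.4688, -0.272, 0.204]
tool_rot: [[0.268, -0.963, 0.008], [-0.963, -0.268, -0.007], [0.009, -0.006, -1.0]]
ft_force: [0.8, -0.7, 0.5]
grip_width: 0.0854
```

Run:
```python
from h import *
im,d=shot('scene'); P=cloud('scene',d)
cv2.imwrite('pics/crop5.png',cv2.resize(im[100:220,220:370,::-1],None,fx=4,fy=4,interpolation=cv2.INTER_CUBIC))
P0=np.load('pics/Pscene.npy')
# scanner check
y=np.radians(15.5); S=np.array([[np.cos(y),-np.sin(y),0],[np.sin(y),np.cos(y),0],[0,0,1]])
L=(P.reshape(-1,3)-[.4668,-.2701,0])@S
k=L[(L[:,2]>.0735)&(L[:,2]<.085)&(abs(L[:,0])<.12)&(abs(L[:,1])<.03)]; print('handle top',len(k),np.percentile(k,[1,99],axis=0).round(4).tolist(), 'slope',np.polyfit(k[:,0],k[:,2],1)[0])
y=np.radians(12.5); u=np.array([np.cos(y),np.sin(y)])
print((np.array([.6197,-.085])+.015*u)); plan(np.array([.6205,-.0845])+.015*u,.058,12.5)
```

```text
handle top 184 [[-0.0895, -0.0136, 0.0737], [0.0643, 0.0177, 0.0799]] slope -0.0009606131916784212
[ 0.63434444 -0.08175341]
t=9.47 at [ 0.4681 -0.2714  0.2009] yaw+90 15.52 down [ 0.0056 -0.0035 -1.    ] TURNz 0.66 SHIFT [-3.756 -5.094  3.569] w 0.0852
```

View pics/crop5.png

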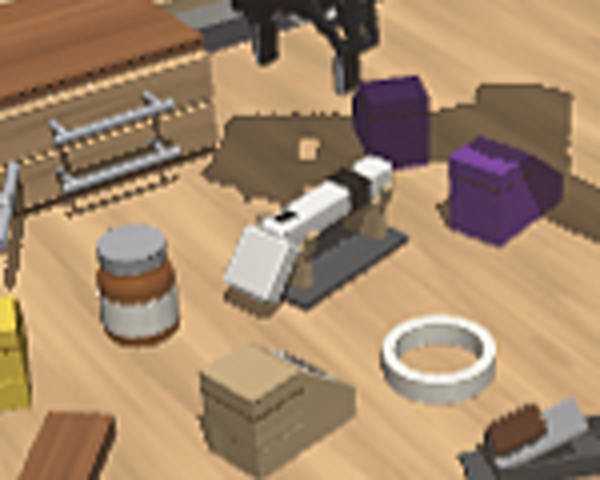

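Crop: the scanner is seated in its cradle at (310,220), level, head at the same end; the gripper is clear. Now the box.

Emit:
{"fn": "step_arm", "kwargs": {
  "steps": [
    {"xyz":[0,0,0],"turn":[0,0,0.33],"gripper":1},
    {"xyz":[0,0,0],"turn":[0,0,0.33],"gripper":1},
    {"xyz":[-0.3,-0.4,0],"turn":[0,0,0],"gripper":1},
    {"xyz":[-0.45,-0.62,0],"turn":[0,0,0],"gripper":1},
    {"xyz":[-0.45,-0.62,0],"turn":[0,0,0],"gripper":1},
    {"xyz":[-0.45,-0.62,0],"turn":[0,0,0],"gripper":1},
    {"xyz":[-0.45,-0.62,0],"turn":[0,0,0],"gripper":1},
    {"xyz":[-0.45,-0.62,0],"turn":[0,0,0],"gripper":1},
    {"xyz":[-0.45,-0.62,0],"turn":[0,0,0],"gripper":1},
    {"xyz":[-0.45,-0.57,0],"turn":[0,0,0],"gripper":1},
    {"xyz":[-0.31,-0.4,0],"turn":[0,0,0],"gripper":1},
    {"xyz":[0,0,0],"turn":[0,0,0],"gripper":1},
    {"xyz":[0,0,0],"turn":[0,0,0],"gripper":1},
    {"xyz":[0,0,0],"turn":[0,0,0],"gripper":1}
  ]
}}

```text
time_s: 10.63
position: [0.6328, -0.0803, 0.1969]
tool_rot: [[0.216, -0.976, -0.002], [-0.976, -0.216, 0.0], [-0.001, 0.002, -1.0]]
ft_force: [0.8, -0.6, -0.5]
grip_width: 0.0855
```

Run:
```python
from h import *
y=np.radians(12.5); u=np.array([np.cos(y),np.sin(y)])
plan(np.array([.6205,-.0845])+.015*u,.056,12.5)
```

```text
t=10.63 at [ 0.6328 -0.0803  0.1969] yaw+90 12.47 down [-7.0e-04  1.7e-03 -1.0e+00] TURNz -0.007 SHIFT [ 0.038 -0.057  3.523] w 0.0855
```

Emit:
{"fn": "step_arm", "kwargs": {
  "squeeze": 60,
  "steps": [
    {"xyz":[0.03,-0.05,0.5],"turn":[0,0,0],"gripper":1},
    {"xyz":[0,0,0.7],"turn":[0,0,0],"gripper":1},
    {"xyz":[0,0,0.7],"turn":[0,0,0],"gripper":1},
    {"xyz":[0,0,0.7],"turn":[0,0,0],"gripper":1},
    {"xyz":[0,0,0.6],"turn":[0,0,0],"gripper":1},
    {"xyz":[0,0,0.32],"turn":[0,0,0],"gripper":1},
    {"xyz":[0,0,0],"turn":[0,0,0],"gripper":1},
    {"xyz":[0,0,0],"turn":[0,0,0],"gripper":0.6},
    {"xyz":[0,0,0],"turn":[0,0,0],"gripper":-1},
    {"xyz":[0,0,0],"turn":[0,0,0],"gripper":-1},
    {"xyz":[0,0,0],"turn":[0,0,0],"gripper":-1},
    {"xyz":[0,0,0],"turn":[0,0,0],"gripper":-1},
    {"xyz":[0,0,0],"turn":[0,0,0],"gripper":-1},
    {"xyz":[0,0,0],"turn":[0,0,0],"gripper":-1}
  ]
}}

```text
time_s: 11.8
position: [0.6363, -0.0812, 0.0588]
tool_rot: [[0.216, -0.976, 0.003], [-0.976, -0.216, -0.001], [0.002, -0.002, -1.0]]
ft_force: [-1.4, -2.7, 8.1]
grip_width: 0.0596
```

Emit:
{"fn": "step_arm", "kwargs": {
  "steps": [
    {"xyz":[0,0,-0.2],"turn":[0,0,0],"gripper":-1},
    {"xyz":[0,0,-0.4],"turn":[0,0,0],"gripper":-1},
    {"xyz":[0,0,-0.6],"turn":[0,0,0],"gripper":-1},
    {"xyz":[0,0,-0.6],"turn":[0,0,0],"gripper":-1},
    {"xyz":[0,0,-0.6],"turn":[0,0,0],"gripper":-1},
    {"xyz":[0,0,-0.4],"turn":[0,0,0],"gripper":-1},
    {"xyz":[0,0,-0.2],"turn":[0,0,0.6],"gripper":-1},
    {"xyz":[0,0,0],"turn":[0,0,0.6],"gripper":-1},
    {"xyz":[0,0,0],"turn":[0,0,0.6],"gripper":-1},
    {"xyz":[0,0,0],"turn":[0,0,0],"gripper":-1},
    {"xyz":[0,0,0],"turn":[0,0,0],"gripper":-1}
  ]
}}

```text
time_s: 12.72
position: [0.6354, -0.0803, 0.1771]
tool_rot: [[0.076, -0.997, -0.001], [-0.997, -0.076, 0.0], [-0.0, 0.001, -1.0]]
ft_force: [0.4, -0.0, -2.9]
grip_width: 0.0592
```

Run:
```python
from h import *
plan((.4755,.3148),None,4.25)
```

```text
t=12.72 at [ 0.6354 -0.0803  0.1771] yaw+90 4.33 down [-4.e-04  5.e-04 -1.e+00] TURNz 0.018 SHIFT [-1.0147e+01  3.2550e+00  6.0000e-03] w 0.0592
```

Emit:
{"fn": "step_arm", "kwargs": {
  "steps": [
    {"xyz":[-0.35,0.11,0],"turn":[0,0,0],"gripper":-1},
    {"xyz":[-0.675,0.216,0],"turn":[0,0,0],"gripper":-1},
    {"xyz":[-0.675,0.216,0],"turn":[0,0,0],"gripper":-1},
    {"xyz":[-0.675,0.216,0],"turn":[0,0,0],"gripper":-1},
    {"xyz":[-0.675,0.216,0],"turn":[0,0,0],"gripper":-1},
    {"xyz":[-0.675,0.216,0],"turn":[0,0,0],"gripper":-1},
    {"xyz":[-0.675,0.216,0],"turn":[0,0,0],"gripper":-1},
    {"xyz":[-0.675,0.216,0],"turn":[0,0,0],"gripper":-1},
    {"xyz":[-0.675,0.216,0],"turn":[0,0,0],"gripper":-1},
    {"xyz":[-0.675,0.216,0],"turn":[0,0,0],"gripper":-1},
    {"xyz":[-0.675,0.216,0],"turn":[0,0,0],"gripper":-1},
    {"xyz":[-0.675,0.216,0],"turn":[0,0,0],"gripper":-1},
    {"xyz":[-0.675,0.216,0],"turn":[0,0,0],"gripper":-1},
    {"xyz":[-0.675,0.216,0],"turn":[0,0,0],"gripper":-1},
    {"xyz":[-0.675,0.216,0],"turn":[0,0,0],"gripper":-1},
    {"xyz":[-0.35,0.11,0],"turn":[0,0,0],"gripper":-1},
    {"xyz":[0,0,0],"turn":[0,0,0],"gripper":-1},
    {"xyz":[0,0,0],"turn":[0,0,0],"gripper":-1},
    {"xyz":[0,0,0],"turn":[0,0,0],"gripper":-1}
  ]
}}

```text
time_s: 14.3
position: [0.4761, 0.3144, 0.1771]
tool_rot: [[0.074, -0.997, -0.0], [-0.997, -0.074, -0.0], [0.0, 0.0, -1.0]]
ft_force: [0.7, -0.5, -3.7]
grip_width: 0.0594
```

Run:
```python
from h import *
im,d=shot('scene'); P=cloud('scene',d)
cv2.imwrite('pics/crop6.png',cv2.resize(im[120:300,310:490,::-1],None,fx=3,fy=3,interpolation=cv2.INTER_CUBIC))
plan((.4755,.3148),.068,4.25)
```

```text
t=14.35 at [0.4764 0.314  0.1771] yaw+90 4.22 down [ 3.e-04  2.e-04 -1.e+00] TURNz -0.007 SHIFT [-0.021  0.02   2.728] w 0.0593
```

View pics/crop6.png

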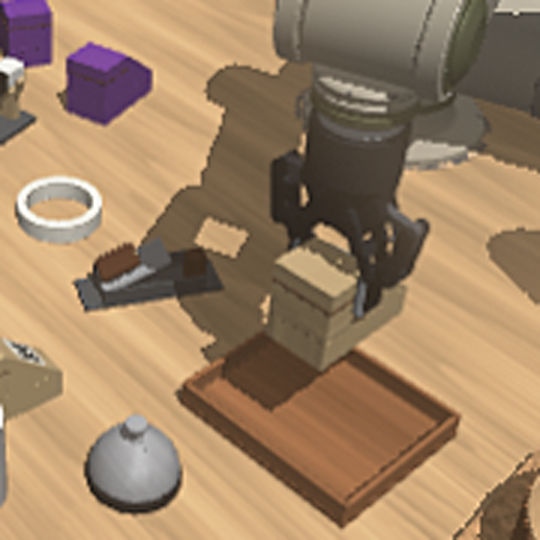

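Crop: the box is held upright at (330,300), above the tray (320,430). Lower it.

Emit:
{"fn": "step_arm", "kwargs": {
  "steps": [
    {"xyz":[-0.02,0.02,0.3],"turn":[0,0,0],"gripper":-1},
    {"xyz":[0,0,0.5],"turn":[0,0,0],"gripper":-1},
    {"xyz":[0,0,0.5],"turn":[0,0,0],"gripper":-1},
    {"xyz":[0,0,0.5],"turn":[0,0,0],"gripper":-1},
    {"xyz":[0,0,0.4],"turn":[0,0,0],"gripper":-1},
    {"xyz":[0,0,0.25],"turn":[0,0,0],"gripper":-1},
    {"xyz":[0,0,0.15],"turn":[0,0,0],"gripper":-1},
    {"xyz":[0,0,0.05],"turn":[0,0,0],"gripper":-1},
    {"xyz":[0,0,0.03],"turn":[0,0,0],"gripper":-1},
    {"xyz":[0,0,0],"turn":[0,0,0],"gripper":-1},
    {"xyz":[0,0,0],"turn":[0,0,0],"gripper":-1}
  ]
}}

```text
time_s: 15.27
position: [0.4758, 0.3156, 0.0707]
tool_rot: [[0.074, -0.997, 0.001], [-0.997, -0.074, 0.001], [-0.0, -0.001, -1.0]]
ft_force: [-0.3, -0.6, -3.5]
grip_width: 0.0595
```

Emit:
{"fn": "step_arm", "kwargs": {
  "steps": [
    {"xyz":[0,0,0.04],"turn":[0,0,0],"gripper":-1},
    {"xyz":[0,0,0.04],"turn":[0,0,0],"gripper":-1},
    {"xyz":[0,0,0.02],"turn":[0,0,0],"gripper":-1},
    {"xyz":[0,0,0],"turn":[0,0,0],"gripper":-1}
  ]
}}

```text
time_s: 15.6
position: [0.4753, 0.3155, 0.0658]
tool_rot: [[0.074, -0.997, -0.0], [-0.997, -0.074, -0.0], [0.0, 0.0, -1.0]]
ft_force: [-0.4, -0.5, -2.1]
grip_width: 0.0594
```

Emit:
{"fn": "step_arm", "kwargs": {
  "steps": [
    {"xyz":[0,0,0.025],"turn":[0,0,0],"gripper":-1},
    {"xyz":[0,0,0.025],"turn":[0,0,0],"gripper":-1},
    {"xyz":[0,0,0],"turn":[0,0,0],"gripper":-1}
  ]
}}

```text
time_s: 15.85
position: [0.4754, 0.3155, 0.0648]
tool_rot: [[0.074, -0.997, 0.001], [-0.997, -0.074, 0.0], [-0.0, -0.001, -1.0]]
ft_force: [-3.3, -1.5, 4.6]
grip_width: 0.0595
```

Contact with the tray's floor. Release and rise.

Emit:
{"fn": "step_arm", "kwargs": {
  "steps": [
    {"xyz":[0,0,0],"turn":[0,0,0],"gripper":0.5},
    {"xyz":[0,0,0],"turn":[0,0,0],"gripper":0.7},
    {"xyz":[0,0,0],"turn":[0,0,0],"gripper":1},
    {"xyz":[0,0,0],"turn":[0,0,0],"gripper":1},
    {"xyz":[0,0,0],"turn":[0,0,0],"gripper":1},
    {"xyz":[0,0,0],"turn":[0,0,0],"gripper":1},
    {"xyz":[0,0,0],"turn":[0,0,0],"gripper":1},
    {"xyz":[0,0,-0.3],"turn":[0,0,0],"gripper":1},
    {"xyz":[0,0,-0.6],"turn":[0,0,0],"gripper":1},
    {"xyz":[0,0,-0.8],"turn":[0,0,0],"gripper":1},
    {"xyz":[0,0,-0.8],"turn":[0,0,0],"gripper":1},
    {"xyz":[0,0,-0.5],"turn":[0,0,0],"gripper":1},
    {"xyz":[0,0,0],"turn":[0,0,0],"gripper":-1},
    {"xyz":[0,0,0],"turn":[0,0,0],"gripper":-1}
  ]
}}

```text
time_s: 17.02
position: [0.4755, 0.3156, 0.1846]
tool_rot: [[0.074, -0.997, 0.002], [-0.997, -0.074, 0.001], [-0.001, -0.002, -1.0]]
ft_force: [0.8, -0.0, -0.0]
grip_width: 0.064
```

Run:
```python
from h import *
im,d=shot('scene'); P=cloud('scene',d)
cv2.imwrite('pics/crop7.png',cv2.resize(im[150:300,310:490,::-1],None,fx=3,fy=3,interpolation=cv2.INTER_CUBIC))
y=np.radians(4.25); S=np.array([[np.cos(y),-np.sin(y),0],[np.sin(y),np.cos(y),0],[0,0,1]])
L=(P.reshape(-1,3)-[.4597,.3136,0])@S
k=L[(L[:,2]>.08)&(L[:,2]<.092)&(abs(L[:,0])<.08)&(abs(L[:,1])<.05)]; print('box top',len(k),np.percentile(k,[1,99],axis=0).round(4).tolist(),np.linalg.lstsq(np.c_[k[:,:2],np.ones(len(k))],k[:,2],rcond=None)[0])
q=P.reshape(-1,3); b=q[(np.hypot(q[:,0]-.6405,q[:,1]-.268)<.02)&(q[:,2]>.0655)&(q[:,2]<.08)]
print('plunger',len(b),b.mean(0),np.percentile(b,[2,98],axis=0).round(4).tolist())
plan((.6405,.268),.14)
```

```text
box top 372 [[0.0028, -0.0276, 0.0802], [0.0581, 0.033, 0.0878]] [-0.00963858 -0.01693706  0.08488105]
plunger 32 [0.64344581 0.26932357 0.06779109] [[0.6344, 0.2628, 0.066], [0.6517, 0.2769, 0.0697]]
t=17.07 at [0.4751 0.3153 0.1834] yaw+90 4.24 down [ 2.e-04  6.e-04 -1.e+00] TURNz -0.0 SHIFT [ 1.486 -4.037  1.083] w 0.0567
```

View pics/crop7.png

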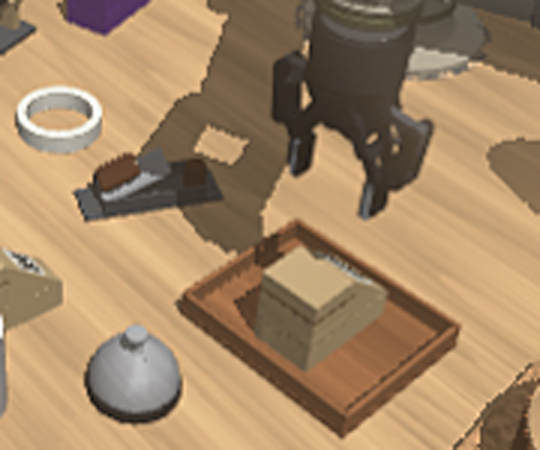

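Crop: the box stands flat in the middle of the tray at (320,310), the bell is at (135,370). Now go over the plunger, fingers shut.

Emit:
{"fn": "step_arm", "kwargs": {
  "steps": [
    {"xyz":[0.1,-0.3,0],"turn":[0,0,0],"gripper":-1},
    {"xyz":[0.22,-0.6,0],"turn":[0,0,0],"gripper":-1},
    {"xyz":[0.22,-0.6,0],"turn":[0,0,0],"gripper":-1},
    {"xyz":[0.22,-0.6,0.2],"turn":[0,0,0],"gripper":-1},
    {"xyz":[0.22,-0.6,0.2],"turn":[0,0,0],"gripper":-1},
    {"xyz":[0.22,-0.6,0.2],"turn":[0,0,0],"gripper":-1},
    {"xyz":[0.2,-0.5,0.2],"turn":[0,0,0],"gripper":-1},
    {"xyz":[0.1,-0.25,0.2],"turn":[0,0,0],"gripper":-1},
    {"xyz":[0,0,0],"turn":[0,0,0],"gripper":-1},
    {"xyz":[0,0,0],"turn":[0,0,0],"gripper":-1},
    {"xyz":[0,0,0],"turn":[0,0,0],"gripper":-1}
  ]
}}

```text
time_s: 17.98
position: [0.6404, 0.2682, 0.144]
tool_rot: [[0.075, -0.997, -0.001], [-0.997, -0.075, 0.0], [-0.0, 0.001, -1.0]]
ft_force: [-0.1, 0.3, 0.0]
grip_width: 0.0003
```

```bash
python3 -c "
from h import *
plan((.641,.268),.089)"
```

```text
t=17.98 at [0.6404 0.2682 0.144 ] yaw+90 4.28 down [-1.e-04  7.e-04 -1.e+00] TURNz -0.0 SHIFT [ 0.007 -0.016  1.375] w 0.0003
```

Over the plunger. Go down to contact height, then on to the stop at about TCP z 0.080.

Emit:
{"fn": "step_arm", "kwargs": {
  "steps": [
    {"xyz":[0,0,0.4],"turn":[0,0,0],"gripper":-1},
    {"xyz":[0,0,0.5],"turn":[0,0,0],"gripper":-1},
    {"xyz":[0,0,0.4],"turn":[0,0,0],"gripper":-1},
    {"xyz":[0,0,0.12],"turn":[0,0,0],"gripper":-1},
    {"xyz":[0,0,0.1],"turn":[0,0,0],"gripper":-1},
    {"xyz":[0,0,0.05],"turn":[0,0,0],"gripper":-1},
    {"xyz":[0,0,0],"turn":[0,0,0],"gripper":-1},
    {"xyz":[0,0,0],"turn":[0,0,0],"gripper":-1}
  ]
}}

```text
time_s: 18.65
position: [0.6414, 0.2681, 0.0825]
tool_rot: [[0.074, -0.997, 0.002], [-0.997, -0.074, 0.001], [-0.001, -0.002, -1.0]]
ft_force: [-3.0, 1.0, 4.7]
grip_width: -0.0001
```

Emit:
{"fn": "step_arm", "kwargs": {
  "steps": [
    {"xyz":[0,0,0.03],"turn":[0,0,0],"gripper":-1},
    {"xyz":[0,0,0.03],"turn":[0,0,0],"gripper":-1},
    {"xyz":[0,0,0],"turn":[0,0,0],"gripper":-1}
  ]
}}

```text
time_s: 18.9
position: [0.6416, 0.2681, 0.0801]
tool_rot: [[0.074, -0.997, 0.002], [-0.997, -0.074, 0.001], [-0.001, -0.002, -1.0]]
ft_force: [-2.4, 1.6, 6.7]
grip_width: 0.0001
```

Emit:
{"fn": "step_arm", "kwargs": {
  "steps": [
    {"xyz":[0,0,0.03],"turn":[0,0,0],"gripper":-1},
    {"xyz":[0,0,0.02],"turn":[0,0,0],"gripper":-1},
    {"xyz":[0,0,0],"turn":[0,0,0],"gripper":-1}
  ]
}}

```text
time_s: 19.15
position: [0.6417, 0.2681, 0.0798]
tool_rot: [[0.074, -0.997, 0.003], [-0.997, -0.074, 0.001], [-0.001, -0.003, -1.0]]
ft_force: [-8.8, 0.1, 18.2]
grip_width: 0.0002
```

The force jumped to 18 N without further travel, so the plunger is at its stop. Retreat.

Emit:
{"fn": "step_arm", "kwargs": {
  "steps": [
    {"xyz":[0,0,-0.2],"turn":[0,0,0],"gripper":-1},
    {"xyz":[0,0,-0.5],"turn":[0,0,0],"gripper":-1},
    {"xyz":[0,0,-0.8],"turn":[0,0,0],"gripper":-1},
    {"xyz":[0,0,-0.8],"turn":[0,0,0],"gripper":-1},
    {"xyz":[0,0,-0.6],"turn":[0,0,0],"gripper":-1},
    {"xyz":[0,0,0],"turn":[0,0,0],"gripper":-1},
    {"xyz":[0,0,0],"turn":[0,0,0],"gripper":-1},
    {"xyz":[0,0,0],"turn":[0,0,0],"gripper":-1}
  ]
}}

```text
time_s: 19.82
position: [0.6412, 0.2674, 0.1915]
tool_rot: [[0.074, -0.997, -0.001], [-0.997, -0.074, -0.001], [0.0, 0.001, -1.0]]
ft_force: [0.2, 0.1, -1.5]
grip_width: 0.0001
```

Run:
```python
from h import *
im,d=shot('scene'); P=cloud('scene',d); q=P.reshape(-1,3)
b=q[(np.hypot(q[:,0]-.6405,q[:,1]-.268)<.02)&(q[:,2]>.055)&(q[:,2]<.08)]; print('plunger top z',np.percentile(b[:,2],[90,98]))
y=np.radians(15.5); S=np.array([[np.cos(y),-np.sin(y),0],[np.sin(y),np.cos(y),0],[0,0,1]])
L=(q-[.4668,-.2701,0])@S
k=L[(L[:,2]>.0735)&(L[:,2]<.085)&(abs(L[:,0])<.12)&(abs(L[:,1])<.03)]; print('handle top',len(k),np.percentile(k,[1,99],axis=0).round(4).tolist())
cv2.imwrite('pics/last.png',im[:,:,::-1])
```

```text
plunger top z [0.06889161 0.07006911]
handle top 183 [[-0.0904, -0.0158, 0.0736], [0.0648, 0.0166, 0.0804]]
```

View pics/last.png

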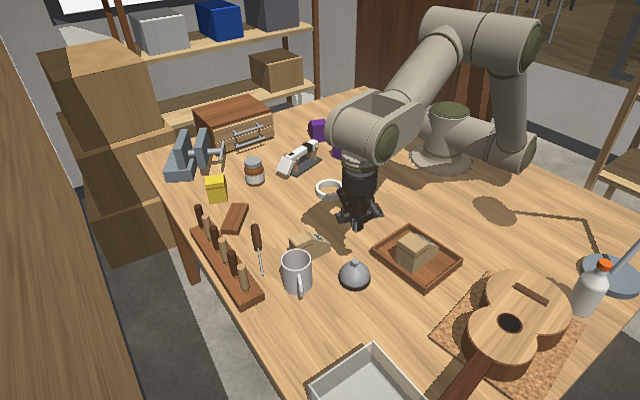

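The picture shows the scanner in its cradle (298,157), the box in the tray (414,252), the bell's plunger up (354,264), the bystanders where they stood, and the gripper clear.

```bash
python3 -c "
from rig import order; print(order.close_job())"
```

```text
the job is handed in; nothing more can be done
None
```

The job is done and handed in at about 20 s of the 72 s allowed; no verdict was reported.

- **Scan:** I held the scanner still on the broad box's label for 1.5 s. By my estimate the spot was within about 1 mm of the label's centre. The camera disagreed slightly: it put the scanner's head about 5 mm to the side and about 4° off. Both are inside the limits, so I did not correct for it.
- **Scanner:** it is back in its cradle, level, with its head at the same end. A last check of the handle agreed to within a few mm.
- **Box:** it stands flat in the tray. By the camera its centre is within about 5 mm of the tray's centre and it tilts about 1°, which is within the camera's error.
- **Bell:** I pressed the plunger until the force jumped to 18 N with no further travel. Afterwards its top measured about 69 mm, so it is up again.
- **Surroundings:** in the last picture the bystanders show no visible movement, though I did not measure them again. The gripper touches nothing.

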